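# Put the impact sockets back in their nests

## Robot

A 6-joint arm with a two-finger parallel gripper is mounted at the origin on the work surface. World frame = base frame: x ahead of the robot, y to its left, z up, the work surface at z = 0. Lengths are in m, angles in rad, forces in N, time in s.
With the tool pointing down it reaches from about 0.35 to 0.775 m from the base axis. Payload 5.5 kg.
Tool frame: the origin (TCP) lies on the centre line of the jaws, within the pads' length; the fingertips stand 8 mm ahead of it and the grasp point (between the pads) lies 11 mm behind it; z points along the fingers, y is the line along which they close (so a half turn about z gives the same grasp; the last joint's range is limited). The gripper opens to 85 mm and grips with 20 to 120 N. Pads are 22 mm wide; open, the fingers measure 114 mm over their backs; the gripper's body (76 mm by 85 mm) begins 54 mm behind the grasp point. The pads swing forward as they close: fully open they stand 13 mm farther back than shut.
Start: joints at [1.005, 0.313, 0.046, 1.304, 0, 1.431], TCP at [0.238, 0.524, 0.202] pointing down, gripper open.
Joint ranges: [-2.76, 2.76], [-0.86, 1.69], [-1.03, 1.26], [-2.2, 2.34], [-1.47, 1.5], [-3.14, 3.14]. Speed limits (rad/s): [2.57, 2.57, 3.14, 3.14, 3.14, 3.14].

## Interface

Orientations are given as a 3x3 rotation matrix whose columns are the frame's x, y, z axes.
In Python, from station import env, eyes, job_done gives the robot as it stands.
- The arm moves only by the tool send_rows, never from a script. Its arguments are lists of equal length, an entry for each row: "slide": the shift along the tool's x, y, z in mm, a list of three; "spin": the turn about the tool's z in units of 8 degrees (1.0 is 8 degrees); "hand": the closure, from -1 (fully open) to 1 (shut). A call has 1 to 8 rows; each row shifts and turns the commanded pose from where the row before left it, along the tool's axes as they then stand; what a row does not reach is not made up. A row lasts 1/10 s, in which the tool goes at most 50 mm and 8.59 degrees, less where a joint would pass 70% of its speed; a pose out of reach is approached as far as the arm can. A call is refused whole if a number of a shift passes 50 or a number of a turn 1, either way. A call with a gripper value outside its range is refused whole. The fingers move at their own pace and stop on an object; "force" is the grip in N (left out, the last holds). Time passes only in rows, so rows that do not move let the fingers close. It gives the time, the measured TCP pose, the force, the opening and the grip force at its end, in the units of the state.
- env.sense(): the state, without advancing time (a new reading comes with each control period).
- eyes.camera(name): name is "side" or "top" or "wrist"; returns the picture (400x640x3 uint8, red, green, blue); there is no depth.
- eyes.camera_info(name): a dict with "mtx" (3x3 intrinsics, pixels), "dist_coeffs" ([k1, k2, p1, p2, k3] as OpenCV has them; the pictures are not rectified), "pose" (4x4, takes a point from camera to world coordinates); the wrist camera has in their place "tool_from_camera" (4x4, takes a point from camera to tool coordinates, whose origin is the TCP and whose axes are the flange's). Camera axes: x right, y down, z forward; pixel columns grow to the right and rows downward; lengths in m; the calibration is good to about 2 mm. A picture is of the moment at which its call begins: read the wrist's pose just before it. camera_info takes no time and is no camera call.
- job_done(): hands the job in; it is judged then, once.
The state is a dict: "time_s": time; "joints": joint angles; "qd": joint speeds; "tau": joint torques, N m; "position": TCP position; "ee_rot": TCP orientation; "contact_force": force on the tool from outside, world axes, zero at the start; "torque": the same for the moment, N m; "grip_width": finger opening in m; "finger_force": force on a finger pad.
Only numpy, scipy, OpenCV 4.12 (cv2) and the standard library are available. Lean on these libraries where they do the work, as an engineer would, in place of code of your own. Each camera call takes 0.05 s, during which the arm holds its last target. There are 200 camera calls.

## Task

Put away the four dark impact sockets standing about on the bench: stand each one upright, mouth up, down inside the round nest of its own size (smallest socket in the smallest nest, and so on up to the largest in the largest). Leave the standing bolt and the pipe coupling where they are.

Things in the scene. Friction and masses are not known exactly. Their poses are not given: they have to be found in the camera images.
- socket1: the smallest of four impact sockets: a dark steel cylinder standing upright on the bench, 21 mm in diameter, 50 mm tall, dark hexagonal mouth in its top face; at most 0.11 kg; loose. Origin: centre of its underside; z up along its axis.
- socket2: the second smallest of four impact sockets: a dark steel cylinder standing upright on the bench, 35 mm in diameter, 56 mm tall, dark hexagonal mouth in its top face; at most 0.27 kg; loose. Origin: centre of its underside; z up along its axis.
- socket3: the second largest of four impact sockets: a dark steel cylinder standing upright on the bench, 49 mm in diameter, 62 mm tall, dark hexagonal mouth in its top face; at most 0.51 kg; loose. Origin: centre of its underside; z up along its axis.
- socket4: the largest of four impact sockets: a dark steel cylinder standing upright on the bench, 63 mm in diameter, 68 mm tall, dark hexagonal mouth in its top face; at most 0.84 kg; loose. Origin: centre of its underside; z up along its axis.
- nest1: the smallest of four round socket nests: a low open aluminium cup screwed to the bench by two small ears, inside diameter 34 mm, outside 44 mm, rim 12 mm above the bench, inner floor 4 mm above the bench (recess 8 mm deep). It is for the smallest socket (21 mm). Fixed. Origin: centre of its underside, on the bench; z up.
- nest2: the second smallest of four round socket nests: a low open aluminium cup screwed to the bench by two small ears, inside diameter 48 mm, outside 58 mm, rim 12 mm above the bench, inner floor 4 mm above the bench (recess 8 mm deep). It is for the second smallest socket (35 mm). Fixed. Origin: centre of its underside, on the bench; z up.
- nest3: the second largest of four round socket nests: a low open aluminium cup screwed to the bench by two small ears, inside diameter 62 mm, outside 72 mm, rim 12 mm above the bench, inner floor 4 mm above the bench (recess 8 mm deep). It is for the second largest socket (49 mm). Fixed. Origin: centre of its underside, on the bench; z up.
- nest4: the largest of four round socket nests: a low open aluminium cup screwed to the bench by two small ears, inside diameter 76 mm, outside 86 mm, rim 12 mm above the bench, inner floor 4 mm above the bench (recess 8 mm deep). It is for the largest socket (63 mm). Fixed. Origin: centre of its underside, on the bench; z up.
- bolt: a big bright steel hex bolt standing on its head, 68 mm tall: head 41 mm across flats and 16 mm high, threaded shank 24 mm in diameter pointing up. Loose, not a socket; stays where it is. Origin: centre of the underside of its head.
- coupling: a bright steel pipe coupling standing on end: a ring 56 mm in diameter, 30 mm tall, with a dark round bore in its top face. Loose, not a socket; stays where it is. Origin: centre of its underside.
Mind the look-alikes: they are no part of the job. What is shaped like the nest2 but purple is not meant.

How it is judged:
By the outcome, as a careful person would: the job done as asked, in the order asked, and still so for the second after the job is handed in, with the robot touching nothing.
It also fails if it takes over 104 s, if anything falls off the work surface, if the arm or the gripper's body presses on something with over 40 N, if the wrist force passes 120 N, or if a joint passes its speed limit or range.

## Working session

There is one attempt and no reset: what is moved stays moved. The work goes in short steps, Python scripts to look and compute and a tool call to move; the robot and the scene stay as the last step left them, time stands still between calls to the robot, and variables do not carry over. Pictures are saved under pics/ and viewed, at most 14 in all, crops included, and the job is handed in when it is done.

Besides the shell and the picture viewer there is one more tool, called in YAML: its name, and indented under it one key for each argument. send_rows: Moves the arm, as the interface text tells. Its arguments: {"type":"object","properties":{"slide":{"type":"array"},"spin":{"type":"array"},"hand":{"type":"array"},"force":{"type":"number"}},"required":["slide","spin","hand"]}

```bash
mkdir -p pics; ls; python3 - <<'E'
from station import env, eyes
import cv2,numpy as np
s=env.sense();print({k:np.round(v,3).tolist() for k,v in s.items()})
for n in("top","side","wrist"):
    i=eyes.camera_info(n);print(n,{k:np.round(v,4).tolist() for k,v in i.items()})
    cv2.imwrite(f"pics/{n}0.png",eyes.camera(n)[:,:,::-1])
E
```

```text
pics
{'time_s': 0.0, 'joints': [1.005, 0.314, 0.045, 1.304, -0.0, 1.431], 'qd': [-0.001, -0.0, 0.0, -0.002, -0.0, -0.001], 'tau': [-0.002, -48.064, 29.853, 0.02, -0.0, 0.0], 'position': [0.237, 0.523, 0.201], 'ee_rot': [[-0.911, 0.413, -0.001], [0.413, 0.911, -0.002], [0.0, -0.002, -1.0]], 'contact_force': [-0.614, -0.216, 0.15], 'torque': [0.036, 0.007, -0.029], 'finger_force': 0.0, 'grip_width': 0.085}
top {'mtx': [[408.1275, 0.0, 315.4635], [0.0, 408.1275, 203.7988], [0.0, 0.0, 1.0]], 'dist_coeffs': [-0.0173, 0.0, 0.0, 0.0, 0.0], 'pose': [[0.0238, -0.9954, 0.0926, 0.453], [-0.9997, -0.0241, -0.0024, 0.0406], [0.0046, -0.0925, -0.9957, 1.07], [0.0, 0.0, 0.0, 1.0]]}
side {'mtx': [[451.0032, 0.0, 319.5114], [0.0, 451.0032, 200.1007], [0.0, 0.0, 1.0]], 'dist_coeffs': [-0.0439, 0.0, 0.0, 0.0, 0.0], 'pose': [[0.7211, -0.399, 0.5664, -0.1743], [-0.6928, -0.4203, 0.5859, -0.6744], [0.0043, -0.8149, -0.5796, 0.7346], [0.0, 0.0, 0.0, 1.0]]}
wrist {'mtx': [[336.8664, 0.0, 318.5795], [0.0, 336.8664, 196.3085], [0.0, 0.0, 1.0]], 'dist_coeffs': [-0.0619, 0.0, 0.0, 0.0, 0.0], 'tool_from_camera': [[-0.0002, -0.9583, -0.2856, 0.0734], [1.0, -0.0005, 0.0009, -0.0003], [-0.001, -0.2856, 0.9583, -0.1722], [0.0, 0.0, 0.0, 1.0]]}
```

View pics/top0.png

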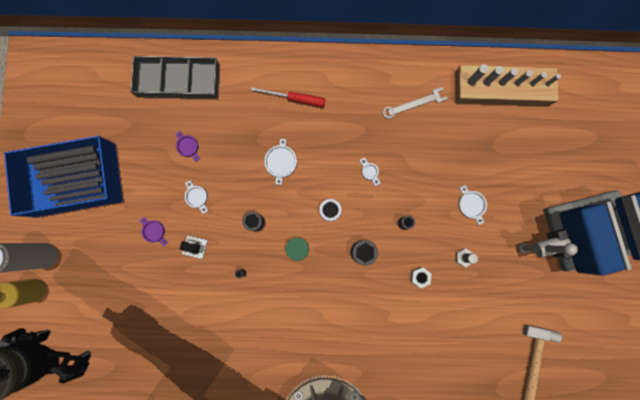

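View pics/side0.png

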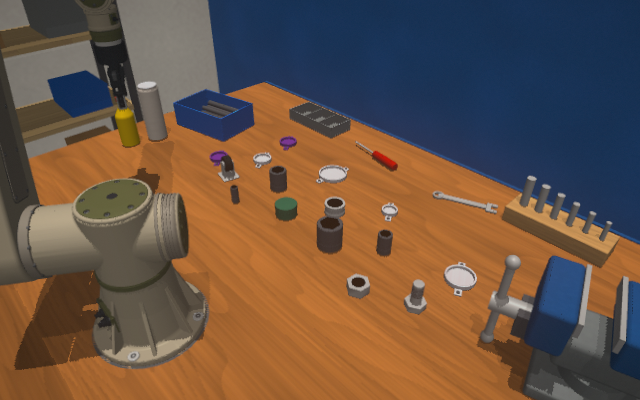

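The top view shows four dark sockets, at (240,272), (406,222), (253,221) and (364,252). The silver nests are at (370,172), (196,197), (473,205) and (281,161). Look-alikes are the purple cups (188,146) and (153,231), coupling (330,210), bolt (467,258), hex nut (421,277), green disc (297,249) and toggle clamp (193,246). I'll check the choice in one enlarged crop.

```bash
cat > h.py <<'E'
import cv2,numpy as np
from station import env,eyes
def cam(name):
    s=env.sense();i=eyes.camera_info(name)
    if name=="wrist":
        T=np.eye(4);T[:3,:3]=s["ee_rot"];T[:3,3]=s["position"];P=T@i["tool_from_camera"]
    else:P=np.array(i["pose"])
    return np.array(i["mtx"]),np.array(i["dist_coeffs"]),np.array(P)
def ray(uv,c,z):
    K,d,P=c;n=cv2.undistortPoints(np.array(uv,float).reshape(-1,1,2),K,d).reshape(-1,2)
    r=np.c_[n,np.ones(len(n))]@P[:3,:3].T
    return P[:3,3]+r*((z-P[2,3])/r[:,2])[:,None]
def proj(X,c):
    K,d,P=c;R=P[:3,:3].T
    return cv2.projectPoints(np.array(X,float).reshape(-1,1,3),cv2.Rodrigues(R)[0],-R@P[:3,3],K,d)[0].reshape(-1,2)
E
python3 - <<'E'
from h import *
im=cv2.imread("pics/top0.png");c=cam("top")
cv2.imwrite("pics/topcrop.png",cv2.resize(im[130:300,130:500],None,fx=2.16,fy=2.16,interpolation=cv2.INTER_CUBIC))
hsv=cv2.cvtColor(im,cv2.COLOR_BGR2HSV)
def blobs(m,pts,z):
    n,l,st,ce=cv2.connectedComponentsWithStats(m.astype(np.uint8))
    for p in pts:
        w=l[p[1]-8:p[1]+9,p[0]-8:p[0]+9];w=w[w>0]
        if not len(w):print(p,'none');continue
        k=np.bincount(w).argmax();cn=max(cv2.findContours((l==k).astype(np.uint8),0,1)[0],key=cv2.contourArea)
        o=cv2.minEnclosingCircle(cn);print(p,st[k].tolist(),np.round(o[0],1),round(2*o[1],1),np.round(ray([o[0],ce[k]],c,z)[:,:2],4).tolist())
print("sockets");blobs((hsv[...,2]<85),[(240,272),(406,222),(253,221),(364,252)],.06)
print("nests");blobs((hsv[...,1]<60)&(hsv[...,2]>120),[(370,172),(196,197),(473,205),(281,161),(330,210),(467,258)],.012)
E
```

```text
sockets
(240, 272) [236, 269, 10, 9, 67] [240.5 273.5] 10.3 [[0.3712, 0.2175], [0.3726, 0.2178]]
(406, 222) [398, 217, 16, 13, 165] [405.5 222. ] 16.2 [[0.507, -0.1861], [0.5059, -0.1858]]
(253, 221) [244, 213, 21, 18, 255] [254.  221.5] 20.6 [[0.4993, 0.1892], [0.4991, 0.1893]]
(364, 252) [356, 242, 19, 22, 307] [365.  252.5] 21.1 [[0.4296, -0.0866], [0.43, -0.0866]]
nests
(370, 172) [360, 158, 20, 28, 312] [370. 171.] 30.5 [[0.6413, -0.1031], [0.6407, -0.1027]]
(196, 197) [185, 181, 23, 33, 486] [195.5 197. ] 35.5 [[0.5616, 0.3512], [0.563, 0.3507]]
(473, 205) [459, 185, 28, 40, 696] [471.3 204.6] 41.8 [[0.5592, -0.3693], [0.5603, -0.3723]]
(281, 161) [264, 139, 33, 46, 930] [280.5 161.5] 45.9 [[0.6608, 0.1326], [0.662, 0.1334]]
(330, 210) [319, 199, 22, 22, 204] [329.8 209.5] 22.5 [[0.5373, 0.0003], [0.5368, 0.0013]]
(467, 258) [457, 249, 21, 18, 206] [466.9 257.5] 20.9 [[0.4216, -0.3562], [0.4212, -0.3546]]
```

View pics/topcrop.png

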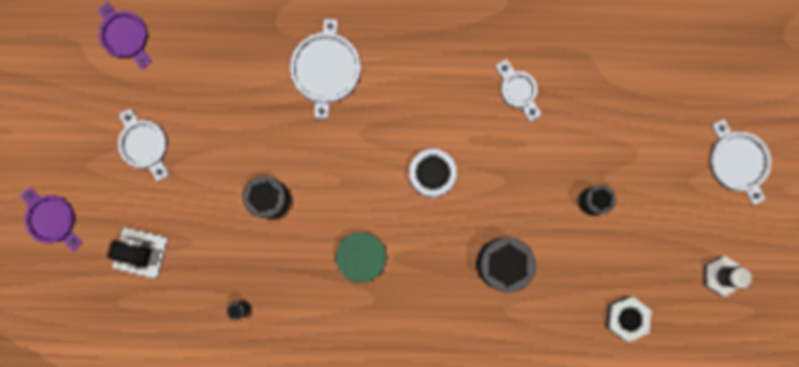

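The crop agrees with the list: sockets 1 to 4 are at top pixels (240,273), (407,222), (253,221) and (365,252), and the silver nests 1 to 4 are at (370,172), (196,197), (473,205) and (281,161). I'll move over socket1 and measure it with the wrist camera.

send_rows:
  slide:
    - [-31,-28,0]
    - [-31,-28,0]
    - [-31,-28,0]
    - [-31,-28,0]
    - [-31,-28,0]
    - [-31,-28,0]
    - [-32,-28,0]
    - [-32,-26,0]
  spin: [0,0,0,0,0,0,0,0]
  hand: [-1,-1,-1,-1,-1,-1,-1,-1]
  force: 40

```text
time_s: 0.95
position: [0.3736, 0.2166, 0.2022]
ee_rot: [[-0.911, 0.413, -0.0], [0.413, 0.911, 0.0], [0.0, 0.0, -1.0]]
contact_force: [1.8, 0.4, -0.4]
grip_width: 0.0855
finger_force: 0.0
```

send_rows:
  slide:
    - [0,0,0]
    - [0,0,0]
    - [0,0,0]
  spin: [0,0,0]
  hand: [-1,-1,-1]

```text
time_s: 1.25
position: [0.3731, 0.2187, 0.2022]
ee_rot: [[-0.911, 0.413, -0.0], [0.413, 0.911, 0.0], [0.001, 0.0, -1.0]]
contact_force: [-0.0, -0.5, 0.2]
grip_width: 0.0853
finger_force: 0.0
```

```bash
cat >> h.py <<'E'
EXP={'s1':(.372,.2175,.05,10.5),'s2':(.506,-.186,.056,17.5),'s3':(.499,.189,.062,24.5),'s4':(.429,-.087,.068,31.5),
'n1':(.641,-.103,.012,22),'n2':(.563,.351,.012,29),'n3':(.560,-.3705,.012,36),'n4':(.661,.133,.012,43)}
def look(tag):
    "wrist picture; prints blob centre of each expected thing in view and the tool-axis shift to it"
    c=cam("wrist");s=env.sense();im=eyes.camera("wrist")[:,:,::-1].copy()
    hsv=cv2.cvtColor(im,cv2.COLOR_BGR2HSV);R=np.array(s["ee_rot"]);p=np.array(s["position"])
    print(s["time_s"],np.round(p,4),np.round(R[:,:2].T,3).tolist())
    for k,(x,y,z,r) in EXP.items():
        X=np.array([x,y,z]);q=(X-c[2][:3,3])@c[2][:3,:3]
        if q[2]<=0.05:continue
        uv=proj(X,c)[0]
        if not(15<uv[0]<625 and 15<uv[1]<385):continue
        m=(hsv[...,2]<95) if k[0]=='s' else (hsv[...,1]<60)&(hsv[...,2]>110)
        n,l,st,ce=cv2.connectedComponentsWithStats(m.astype(np.uint8),connectivity=4)
        u,v=np.round(uv).astype(int);w=l[max(v-12,0):v+13,max(u-12,0):u+13];w=w[w>0]
        if not len(w):print(k,uv,'none');continue
        b=np.bincount(w).argmax();e=ray([ce[b]],c,z)[0]
        d=R.T@(e-p);print(k,'uv',np.round(uv),'blob',np.round(ce[b]),st[b].tolist(),'world',np.round(e[:2],4),'tool xy mm',np.round(d[:2]*1000,1))
    cv2.imwrite(f"pics/{tag}.png",im)
E
python3 -c "
from h import *
look('w1')"
```

```text
1.25 [0.3731 0.2187 0.2022] [[-0.911, 0.413, 0.001], [0.413, 0.911, 0.0]]
s1 uv [317. 173.] blob [325. 166.] [312, 150, 30, 42, 753] world [0.3692 0.2278] tool xy mm [7.3 6.6]
s3 uv [342. 293.] blob [348. 292.] [331, 276, 35, 32, 788] world [0.5003 0.1955] tool xy mm [-125.6   31.2]
s4 uv [ 92. 332.] blob [313. 351.] [0, 245, 640, 155, 47755] world [0.5504 0.1316] tool xy mm [-197.5   -6.3]
n2 uv [482. 262.] blob [484. 261.] [461, 240, 51, 43, 1518] world [0.5626 0.3537] tool xy mm [-117.   201.1]
n4 [348.17191496 380.06668615] none
```

View pics/w1.png

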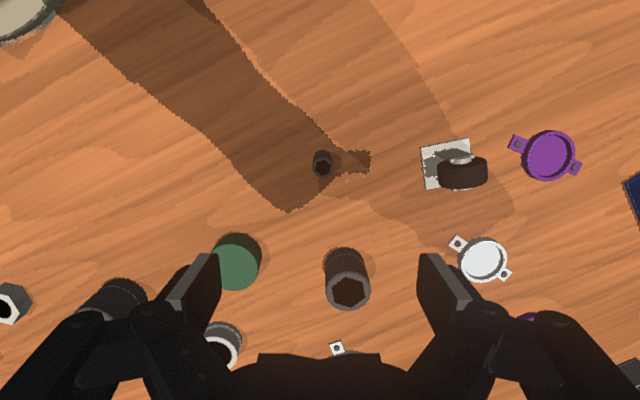

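The wrist view shows the socket1 mouth at about (323,167) in the arm's shadow, the socket3 mouth at (348,291) and nest2 at (483,260). The fingertips are at columns 218 and 420. I'll segment the mouths with a darker threshold.

```bash
python3 - <<'E'
from h import *
w=cv2.imread("pics/w1.png").max(2);t=cv2.imread("pics/top0.png").max(2)
print(w[140:186:2,308:340:2]);
print(t[266:282,232:250]);print(t[212:232,398:416])
def dk(g,box,th,c,z):
    x0,y0,x1,y1=box;v,u=np.nonzero(g[y0:y1,x0:x1]<th);p=[(u.min()+u.max())/2+x0,(v.min()+v.max())/2+y0];q=[u.mean()+x0,v.mean()+y0]
    print(np.round(p+q,1),len(u),np.round(ray([p,q],c,z)[:,:2],4).tolist())
c=cam("wrist");ct=cam("top")
for th in(25,30,35,40):
    dk(w,(308,150,340,180),th,c,.05);dk(w,(325,268,372,312),th,c,.062)
    for b,z in(((232,264,250,282),.05),((397,212,418,234),.056),((242,208,268,234),.062),((352,238,380,268),.068)):dk(t,b,th,ct,z)
E
```

```text
[[115 116 117 120 126 123 122 120 119 119 114 109 186 168 164 163]
 [120 121 123 124 124 120 120 119 118 114 115 115 123 187 186 183]
 [122 123 124 120 120 118 115 115 117 112 115 113 112 120 190 190]
 [119 120 118 116 116 117 115 115 113 112 114 111 114 113 181 181]
 [118 117 118 116 115 113 117 117 117 117 116 116 118 119 115 113]
 [115 116 118 116 119 108  68  59  58  94 118 119 116 118 115 116]
 [117 115 115 114  69  57  60  62  64  57  60  96  93 113 112 112]
 [114 117 118 100  61  55  53  56  59  54  55  78  94  89 107 109]
 [117 117 121  60  54  53  58  54  54  56  52  55  90  90  87  85]
 [120 123 122  52  56  63  70  66  67  67  57  55  87  86  87  90]
 [123 124 105  56  66  69  67  53  46  66  69  60  76  88  88  98]
 [121 119 100  62  60  42  42  41  45  43  67  67  65  91  90  98]
 [117 114  86  68  49  47  43  45  42  44  45  65  67  93  90  92]
 [114 115  89  68  46  45  45  48  44  45  44  52  62  91  92  89]
 [112 109  88  67  44  45  45  47  47  47  45  66  63  90  89  90]
 [108 109 103  67  46  44  44  44  43  46  46  70  68  94  96 108]
 [111 115 114  72  71  50  4
[... 2698 characters left out ...]
  48  23  26  38  65  81  80  65  43  34  44  58  71  87 123 164 183]
 [148  95  51  28  27  41  62  77  78  67  60  71  83  95 122 156 182 188]
 [174 149 109  75  42  30  40  56  65  75  91 104 113 133 161 176 184 184]
 [178 173 159 139 102  83  81  82  89 113 147 156 159 165 176 179 179 179]
 [174 176 174 170 156 151 149 149 150 157 172 175 175 175 175 176 175 175]
 [174 174 177 176 175 175 176 175 176 176 177 179 178 177 177 178 177 177]]Traceback (most recent call last):
  File "<stdin>", line 10, in <module>
  File "<stdin>", line 6, in dk
    return umr_minimum(a, axis, None, out, keepdims, initial, where)
ValueError: zero-size array to reduction operation minimum which has no identity
```

```bash
python3 - <<'E'
from h import *
c=cam("wrist");ct=cam("top")
print(ray([[322.5,168]],c,.05),ray([[348,292]],c,.062))
for p,z in(((238.4,273.3),.05),((408,222),.056),((253.1,220.7),.062),((365.1,252.6),.068)):print(ray([p],ct,z))
p=np.array(env.sense()["position"]);print((np.array(env.sense()["ee_rot"]).T@(ray([[322.5,168]],c,.05)[0]-p))*1000)
E
sed -i "s/hsv\[...,2\]<95) if/hsv[...,2]<52) if/" h.py
```

```text
[[0.36929752 0.22495831 0.05      ]] [[0.50050288 0.19575862 0.062     ]]
[[0.37079513 0.22443434 0.05      ]]
[[ 0.50738664 -0.1932631   0.056     ]]
[[0.50110209 0.1911726  0.062     ]]
[[ 0.42951678 -0.08580353  0.068     ]]
[  5.71674956   3.89263873 152.19679359]
```

send_rows:
  slide:
    - [5.5,4,10]
    - [0,0,40]
    - [0,0,40]
    - [0,0,40]
    - [0,0,30]
    - [0,0,16]
    - [0,0,0]
    - [0,0,0]
  spin: [0,0,0,0,0,0,0,0]
  hand: [-1,-1,-1,-1,-1,-1,-1,1]
  force: 40

```text
time_s: 2.1
position: [0.3693, 0.2249, 0.0261]
ee_rot: [[-0.911, 0.411, -0.001], [0.411, 0.911, -0.0], [0.001, -0.001, -1.0]]
contact_force: [0.4, -0.5, 0.5]
grip_width: 0.0732
finger_force: 0.0
```

send_rows:
  slide:
    - [0,0,0]
    - [0,0,0]
    - [0,0,0]
    - [0,0,0]
    - [0,0,0]
    - [0,0,0]
    - [0,0,0]
    - [0,0,0]
  spin: [0,0,0,0,0,0,0,0]
  hand: [1,1,1,1,1,1,1,1]

```text
time_s: 2.9
position: [0.3701, 0.2241, 0.0263]
ee_rot: [[-0.911, 0.413, -0.0], [0.413, 0.911, 0.0], [0.0, 0.0, -1.0]]
contact_force: [0.3, 0.2, -0.2]
grip_width: 0.0001
finger_force: 0.0
```

```bash
python3 -c "
from h import *
look('w2')
cv2.imwrite('pics/w2c.png',cv2.resize(cv2.imread('pics/w2.png')[60:360,120:520],None,fx=2,fy=2))"
```

```text
2.9 [0.3701 0.2241 0.0263] [[-0.911, 0.413, 0.0], [0.413, 0.911, 0.0]]
s1 uv [308. 262.] blob [309. 350.] [37, 236, 537, 164, 41616] world [0.4203 0.1956] tool xy mm [-57.5  -5.2]
n2 uv [581. 378.] blob [583. 360.] [529, 335, 91, 62, 2728] world [0.5464 0.3548] tool xy mm [-106.5  191.8]
```

View pics/w2c.png

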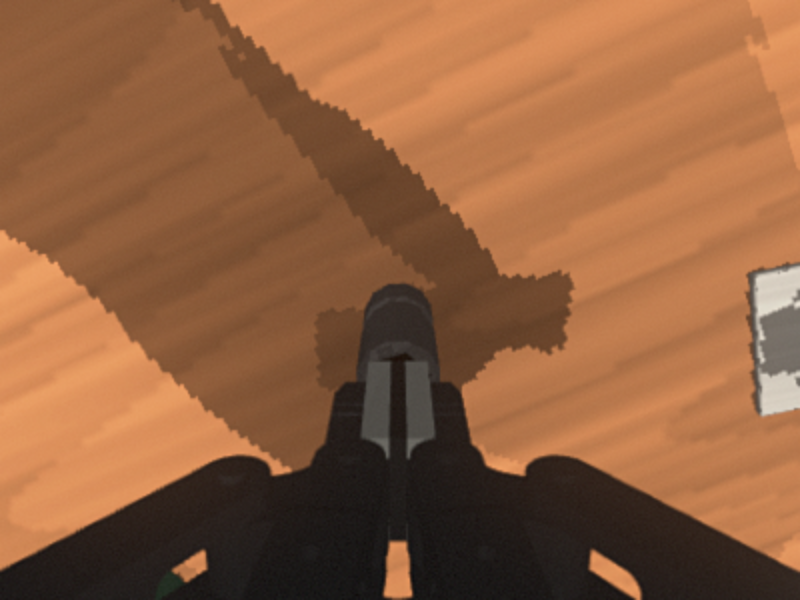

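The crop shows the fingers shut behind socket1, with the socket still upright on the camera side at about image (320,235). I'll measure its offset from the silhouette.

```bash
python3 - <<'E'
from h import *
c=cam("wrist");s=env.sense();R=np.array(s["ee_rot"]);p=np.array(s["position"])
for uv,z in(((319.5,230),.05),((319.5,202),0),((302,235),.05),((338,235),.05)):
    print(uv,np.round((R.T@(ray([uv],c,z)[0]-p))*1000,1))
for x in(0,5,10,20,30):print(x,proj(p+R@np.array([x/1000,0,p[2]-.05]),c), proj(p+R@np.array([x/1000,0,.008]),c))
E
```

```text
(319.5, 230) [ 12.5   0.3 -23.7]
(319.5, 202) [10.6  0.5 26.3]
(302, 235) [  9.9  -8.  -23.7]
(338, 235) [  9.9   9.1 -23.7]
0 [[318.8611746 253.9015262]] [[318.76015279 229.16414985]]
5 [[318.86195598 244.48036747]] [[318.75997422 221.02327737]]
10 [[318.86272352 234.87694852]] [[318.75977948 212.75506135]]
20 [[318.86421167 215.11425988]] [[318.759339   195.83224499]]
30 [[318.8656273  194.59667742]] [[318.75882609 178.38784346]]
```

The wrist geometry suggests the fingertips shut above the socket's top, not behind it. I'll check in the side camera.

```bash
python3 - <<'E'
from h import *
c=cam("side");im=eyes.camera("side")[:,:,::-1];p=np.array(env.sense()["position"])
for q in(p,p+[0,0,-.008],p+[0,0,.03],[*p[:2],0],[*p[:2],.05]):print(np.round(q,3),proj(q,c))
u,v=proj(p,c)[0].astype(int);print(u,v)
cv2.imwrite("pics/s2.png",cv2.resize(im[v-75:v+45,u-80:u+80],None,fx=5,fy=5,interpolation=cv2.INTER_CUBIC))
E
```

```text
[0.37  0.224 0.026] [[235.29433138 193.69598964]]
[0.37  0.224 0.018] [[235.59307427 196.06828066]]
[0.37  0.224 0.056] [[234.15599001 184.64141073]]
[0.37  0.224 0.   ] [[236.26739643 201.4169853 ]]
[0.37  0.224 0.05 ] [[234.39578067 186.55074655]]
235 193
```

View pics/s2.png

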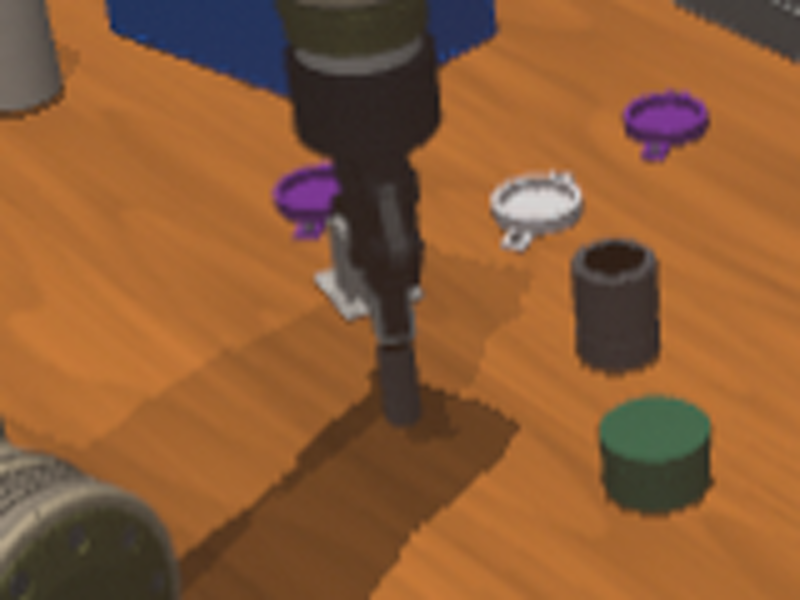

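The crop confirms it: the socket spans crop rows 340 to 425, and the shut fingertips end at its top at about row 345. The real tips are therefore about 27 mm above the reported TCP, not 8 mm below it. I'll open and go about 32 mm deeper, watching the force.

send_rows:
  slide:
    - [0,0,0]
    - [0,0,0]
    - [0,0,0]
    - [0,0,0]
    - [0,0,0]
    - [0,0,0]
    - [0,0,0]
    - [0,0,0]
  spin: [0,0,0,0,0,0,0,0]
  hand: [-1,-1,-1,-1,-1,-1,-1,-1]

```text
time_s: 3.8
position: [0.3701, 0.2242, 0.0263]
ee_rot: [[-0.911, 0.413, 0.0], [0.413, 0.911, 0.0], [0.0, 0.0, -1.0]]
contact_force: [0.3, 0.0, -0.3]
grip_width: 0.0852
finger_force: 0.0
```

send_rows:
  slide:
    - [0,0,10]
    - [0,0,10]
    - [0,0,8]
    - [0,0,4]
    - [0,0,0]
  spin: [0,0,0,0,0]
  hand: [-1,-1,-1,-1,-1]

```text
time_s: 4.3
position: [0.3693, 0.2238, -0.0067]
ee_rot: [[-0.911, 0.413, -0.002], [0.413, 0.911, -0.001], [0.001, -0.001, -1.0]]
contact_force: [1.0, -0.3, 0.5]
grip_width: 0.0855
finger_force: 0.0
```

send_rows:
  slide:
    - [0,0,0]
    - [0,0,0]
    - [0,0,0]
    - [0,0,0]
    - [0,0,0]
    - [0,0,0]
    - [0,0,0]
    - [0,0,0]
  spin: [0,0,0,0,0,0,0,0]
  hand: [1,1,1,1,1,1,1,1]

```text
time_s: 5.1
position: [0.3704, 0.2242, -0.0053]
ee_rot: [[-0.911, 0.413, 0.001], [0.413, 0.911, 0.0], [-0.0, 0.0, -1.0]]
contact_force: [-0.2, -1.3, 5.2]
grip_width: 0.0199
finger_force: 39.0
```

Socket1 is gripped at 20 mm. I'll lift it and carry it over nest1.

send_rows:
  slide:
    - [0,0,-20]
    - [0,0,-40]
    - [0,0,-45]
    - [0,0,-45]
    - [-30,-14,-40]
    - [-38,-19,-20]
    - [-38,-19,0]
    - [-38,-19,0]
  spin: [0,0,0,0,0,0,0,0]
  hand: [1,1,1,1,1,1,1,1]

```text
time_s: 5.9
position: [0.4725, 0.0999, 0.2037]
ee_rot: [[-0.911, 0.412, 0.002], [0.412, 0.911, 0.0], [-0.002, 0.001, -1.0]]
contact_force: [0.4, 1.0, -1.2]
grip_width: 0.0196
finger_force: 39.3
```

send_rows:
  slide:
    - [-38,-19,0]
    - [-38,-19,0]
    - [-38,-19,0]
    - [-38,-19,0]
    - [-38,-19,0]
    - [-38,-19,0]
    - [-9,-1,0]
    - [0,0,0]
  spin: [0,0,0,0,0,0,0,0]
  hand: [1,1,1,1,1,1,1,1]

```text
time_s: 6.7
position: [0.6399, -0.1029, 0.2011]
ee_rot: [[-0.91, 0.415, -0.002], [0.415, 0.91, 0.001], [0.002, 0.0, -1.0]]
contact_force: [0.1, 0.8, -0.3]
grip_width: 0.0196
finger_force: 39.3
```

send_rows:
  slide:
    - [0,0,0]
    - [0,0,0]
  spin: [0,0]
  hand: [1,1]

```text
time_s: 6.9
position: [0.6386, -0.1003, 0.2029]
ee_rot: [[-0.911, 0.412, -0.001], [0.412, 0.911, 0.001], [0.001, 0.0, -1.0]]
contact_force: [0.0, 1.0, -0.8]
grip_width: 0.0199
finger_force: 39.3
```

```bash
python3 -c "
from h import *
look('w3')"
```

```text
6.9 [ 0.6386 -0.1003  0.2029] [[-0.911, 0.412, 0.001], [0.412, 0.911, 0.0]]
s2 uv [173.  84.] blob [175.  79.] [175, 78, 1, 3, 3] world [ 0.5027 -0.1824] tool xy mm [  89.9 -130.8]
n1 uv [317. 169.] blob [317. 168.] [284, 143, 67, 49, 1527] world [ 0.64   -0.1024] tool xy mm [-2.2 -1.4]
n3 uv [ 80. 201.] blob [ 78. 199.] [42, 167, 66, 63, 2570] world [ 0.5574 -0.3711] tool xy mm [ -37.7 -280.2]
n4 uv [527.  97.] blob [526.  96.] [489, 39, 78, 114, 5146] world [0.6598 0.1323] tool xy mm [ 76.3 220.6]
```

View pics/w3.png

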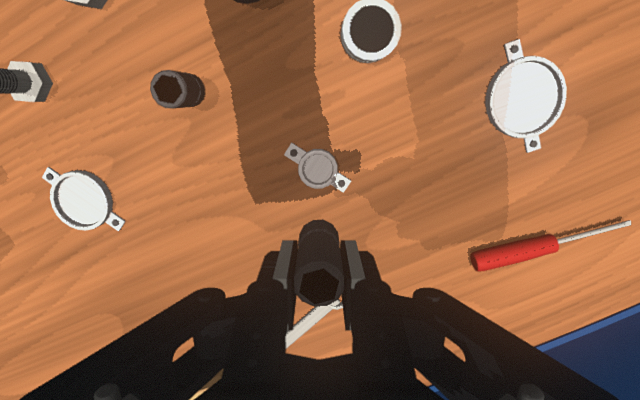

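Nest1 is at (317,168), directly below, and socket1 hangs upright with its mouth at (320,285). I'll shift slightly, lower and release.

send_rows:
  slide:
    - [-4,-1.5,20]
    - [0,0,45]
    - [0,0,45]
    - [0,0,45]
    - [0,0,25]
    - [0,0,12]
    - [0,0,6]
    - [0,0,3]
  spin: [0,0,0,0,0,0,0,0]
  hand: [1,1,1,1,1,1,1,1]

```text
time_s: 7.75
position: [0.6434, -0.1045, 0.0029]
ee_rot: [[-0.911, 0.412, 0.002], [0.412, 0.911, -0.0], [-0.002, 0.0, -1.0]]
contact_force: [0.1, -0.2, -1.0]
grip_width: 0.0197
finger_force: 39.3
```

send_rows:
  slide:
    - [0,0,1]
    - [0,0,0]
  spin: [0,0]
  hand: [1,1]

```text
time_s: 7.95
position: [0.6437, -0.1049, 0.0024]
ee_rot: [[-0.911, 0.413, 0.003], [0.413, 0.911, -0.001], [-0.003, 0.0, -1.0]]
contact_force: [0.4, -0.0, -1.5]
grip_width: 0.0194
finger_force: 39.3
```

send_rows:
  slide:
    - [1,0,1.5]
    - [0,0,1.5]
    - [0,0,0]
    - [0,0,0]
  spin: [0,0,0,0]
  hand: [1,1,1,1]

```text
time_s: 8.35
position: [0.6422, -0.1045, -0.0012]
ee_rot: [[-0.911, 0.413, 0.001], [0.413, 0.911, -0.0], [-0.001, 0.0, -1.0]]
contact_force: [-0.7, -0.1, 4.9]
grip_width: 0.0197
finger_force: 39.9
```

send_rows:
  slide:
    - [0,0,0]
    - [0,0,0]
    - [0,0,0]
    - [0,0,0]
    - [0,0,0]
    - [0,0,0]
    - [0,0,0]
    - [0,0,0]
  spin: [0,0,0,0,0,0,0,0]
  hand: [-1,-1,-1,-1,-1,-1,-1,-1]

```text
time_s: 9.15
position: [0.6417, -0.1043, -0.0022]
ee_rot: [[-0.911, 0.413, 0.0], [0.413, 0.911, 0.0], [-0.0, 0.0, -1.0]]
contact_force: [0.6, -0.3, -0.0]
grip_width: 0.0855
finger_force: 0.0
```

send_rows:
  slide:
    - [0,0,-20]
    - [0,0,-45]
    - [0,0,-45]
    - [11,-17,-45]
    - [25,-40,-30]
    - [25,-40,-19]
    - [25,-40,0]
    - [0,0,0]
  spin: [0,0,0,0,0,0,0,0]
  hand: [-1,-1,-1,-1,-1,-1,-1,-1]

```text
time_s: 9.95
position: [0.5077, -0.1925, 0.1996]
ee_rot: [[-0.909, 0.417, -0.0], [0.417, 0.909, -0.001], [-0.0, -0.001, -1.0]]
contact_force: [0.6, -0.3, 0.7]
grip_width: 0.0856
finger_force: 0.0
```

send_rows:
  slide:
    - [0,0,0]
    - [0,0,0]
  spin: [0,0]
  hand: [-1,-1]

```text
time_s: 10.15
position: [0.5121, -0.1902, 0.1983]
ee_rot: [[-0.911, 0.413, 0.001], [0.413, 0.911, 0.0], [-0.001, 0.0, -1.0]]
contact_force: [0.1, -0.7, 0.5]
grip_width: 0.0851
finger_force: 0.0
```

```bash
sed -i "s/<52) if/<45) if/;s/'s2':(.506,-.186/'s2':(.5065,-.191/" h.py; python3 -c "
from h import *
look('w4')"
```

```text
10.15 [ 0.5121 -0.1902  0.1983] [[-0.911, 0.413, -0.001], [0.413, 0.911, 0.0]]
s2 uv [315. 171.] blob [313. 170.] [300, 161, 27, 22, 333] world [ 0.5049 -0.1929] tool xy mm [ 5.6 -5.5]
s4 [389.81297716  41.42395507] none
n1 uv [433. 236.] blob [434. 234.] [415, 218, 46, 36, 585] world [ 0.6393 -0.1014] tool xy mm [-79.1 133.3]
n3 uv [198. 264.] blob [193. 255.] [158, 232, 80, 59, 1461] world [ 0.5472 -0.3694] tool xy mm [-105.8 -148.9]
```

View pics/w4.png

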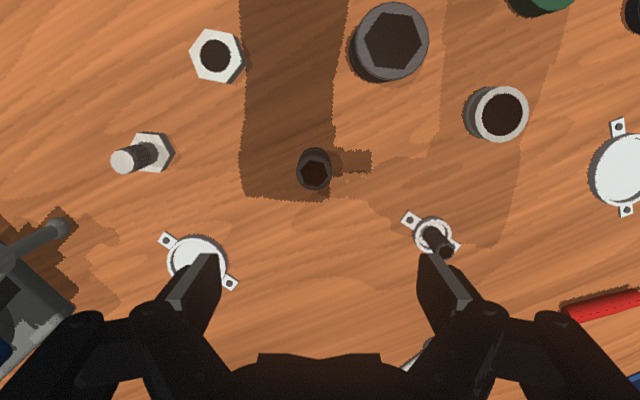

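Socket1 stands in nest1 at (435,238), and the socket2 mouth is at (313,171). I'll grasp socket2.

send_rows:
  slide:
    - [5.5,-5.5,20]
    - [0,0,45]
    - [0,0,45]
    - [0,0,45]
    - [0,0,30]
    - [0,0,17]
    - [0,0,0]
    - [0,0,0]
  spin: [0,0,0,0,0,0,0,0]
  hand: [-1,-1,-1,-1,-1,-1,-1,1]

```text
time_s: 11.0
position: [0.5049, -0.1924, -0.0039]
ee_rot: [[-0.911, 0.412, -0.001], [0.412, 0.911, 0.001], [0.001, 0.0, -1.0]]
contact_force: [0.8, -0.7, -0.5]
grip_width: 0.0732
finger_force: 0.0
```

send_rows:
  slide:
    - [0,0,0]
    - [0,0,0]
    - [0,0,0]
    - [0,0,0]
    - [0,0,0]
    - [0,0,0]
    - [0,0,0]
  spin: [0,0,0,0,0,0,0]
  hand: [1,1,1,1,1,1,1]

```text
time_s: 11.7
position: [0.5054, -0.1935, -0.0022]
ee_rot: [[-0.911, 0.413, 0.003], [0.413, 0.911, -0.001], [-0.003, 0.0, -1.0]]
contact_force: [-0.3, 1.6, 5.6]
grip_width: 0.034
finger_force: 39.7
```

send_rows:
  slide:
    - [0,0,-20]
    - [0,0,-45]
    - [0,0,-45]
    - [0,0,-45]
    - [7,20,-30]
    - [14,43,-15]
    - [14,43,0]
    - [14,43,0]
  spin: [0,0,0,0,0,0,0,0]
  hand: [1,1,1,1,1,1,1,1]

```text
time_s: 12.5
position: [0.5213, -0.036, 0.1971]
ee_rot: [[-0.91, 0.414, 0.002], [0.414, 0.91, -0.0], [-0.001, 0.0, -1.0]]
contact_force: [1.3, 0.5, -2.7]
grip_width: 0.0337
finger_force: 40.7
```

send_rows:
  slide:
    - [14,43,0]
    - [14,43,0]
    - [14,43,0]
    - [14,43,0]
    - [14,43,0]
    - [14,43,0]
    - [14,43,0]
    - [14,43,0]
  spin: [0,0,0,0,0,0,0,0]
  hand: [1,1,1,1,1,1,1,1]

```text
time_s: 13.3
position: [0.5608, 0.324, 0.196]
ee_rot: [[-0.911, 0.413, -0.001], [0.413, 0.911, -0.0], [0.0, -0.001, -1.0]]
contact_force: [1.0, -1.1, -2.5]
grip_width: 0.034
finger_force: 40.6
```

send_rows:
  slide:
    - [12,27,0]
    - [0,0,0]
    - [0,0,0]
    - [0,0,0]
  spin: [0,0,0,0]
  hand: [1,1,1,1]

```text
time_s: 13.7
position: [0.5613, 0.3509, 0.1961]
ee_rot: [[-0.91, 0.414, -0.001], [0.414, 0.91, -0.001], [0.0, -0.001, -1.0]]
contact_force: [-0.6, 0.3, -2.0]
grip_width: 0.0339
finger_force: 40.7
```

```bash
python3 -c "
from h import *
look('w5')"
```

```text
13.7 [0.5613 0.3509 0.1961] [[-0.91, 0.414, 0.0], [0.414, 0.91, -0.001]]
s1 [98.29807457 49.90540442] none
s3 uv [138. 189.] blob [128. 184.] [128, 183, 2, 3, 4] world [0.4908 0.1827] tool xy mm [  -5.5 -182.1]
n1 uv [ 44. 354.] blob [ 46. 351.] [22, 332, 53, 35, 493] world [ 0.6375 -0.0953] tool xy mm [-254.1 -374.5]
n2 uv [319. 169.] blob [321. 167.] [281, 137, 80, 58, 2615] world [0.5617 0.3534] tool xy mm [0.6 2.7]
n4 uv [193. 310.] blob [191. 284.] [163, 264, 59, 36, 868] world [0.6281 0.1502] tool xy mm [-143.9 -154.8]
```

View pics/w5.png

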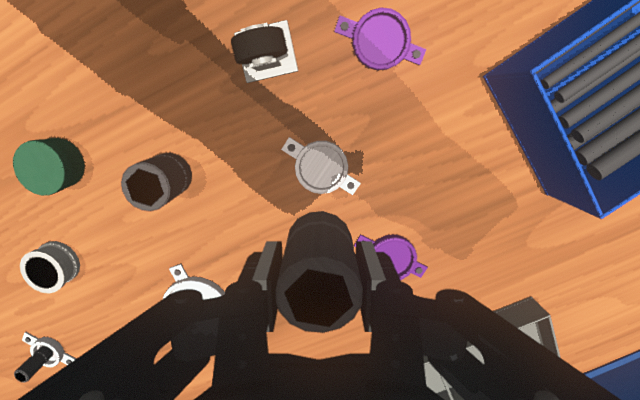

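Nest2 is at (321,167) and the held socket2's mouth is at (319,298). Lowering now.

send_rows:
  slide:
    - [2,2.5,20]
    - [0,0,45]
    - [0,0,45]
    - [0,0,40]
    - [0,0,25]
    - [0,0,11]
    - [0,0,5]
    - [0,0,0]
  spin: [0,0,0,0,0,0,0,0]
  hand: [1,1,1,1,1,1,1,1]

```text
time_s: 14.55
position: [0.5615, 0.3547, 0.0061]
ee_rot: [[-0.91, 0.414, 0.001], [0.414, 0.91, 0.0], [-0.001, 0.001, -1.0]]
contact_force: [-0.2, 0.8, -2.7]
grip_width: 0.0344
finger_force: 40.8
```

send_rows:
  slide:
    - [0,0,1.5]
    - [0,0,1]
    - [0,0,0]
  spin: [0,0,0]
  hand: [1,1,1]

```text
time_s: 14.85
position: [0.5614, 0.3554, 0.004]
ee_rot: [[-0.911, 0.413, 0.002], [0.413, 0.911, 0.001], [-0.001, 0.001, -1.0]]
contact_force: [-0.8, -1.1, -2.7]
grip_width: 0.0336
finger_force: 40.8
```

send_rows:
  slide:
    - [0,-1.5,1.5]
    - [0,0,1]
    - [0,0,0]
    - [0,0,0]
  spin: [0,0,0,0]
  hand: [1,1,1,1]

```text
time_s: 15.25
position: [0.5606, 0.354, 0.0018]
ee_rot: [[-0.911, 0.413, 0.002], [0.413, 0.911, 0.001], [-0.001, 0.001, -1.0]]
contact_force: [-2.1, -0.3, 5.2]
grip_width: 0.034
finger_force: 41.6
```

send_rows:
  slide:
    - [0,0,0]
    - [0,0,0]
    - [0,0,0]
    - [0,0,0]
    - [0,0,0]
    - [0,0,0]
    - [0,0,0]
    - [0,0,0]
  spin: [0,0,0,0,0,0,0,0]
  hand: [-1,-1,-1,-1,-1,-1,-1,-1]

```text
time_s: 16.05
position: [0.5601, 0.3537, 0.0003]
ee_rot: [[-0.911, 0.413, -0.0], [0.413, 0.911, 0.0], [0.0, 0.0, -1.0]]
contact_force: [0.1, -0.0, -0.3]
grip_width: 0.0852
finger_force: 0.0
```

send_rows:
  slide:
    - [0,0,-20]
    - [0,0,-45]
    - [0,0,-45]
    - [-2,-20,-45]
    - [-3,-40,-30]
    - [-3,-40,-15]
    - [-2,-40,0]
    - [-2,-31,0]
  spin: [0,0,0,0,0,0,0,0]
  hand: [-1,-1,-1,-1,-1,-1,-1,-1]

```text
time_s: 16.85
position: [0.4999, 0.1915, 0.2015]
ee_rot: [[-0.911, 0.413, 0.002], [0.413, 0.911, 0.0], [-0.002, 0.001, -1.0]]
contact_force: [0.0, -1.2, 0.6]
grip_width: 0.0855
finger_force: 0.0
```

send_rows:
  slide:
    - [0,0,0]
    - [0,0,0]
    - [0,0,0]
  spin: [0,0,0]
  hand: [-1,-1,-1]

```text
time_s: 17.15
position: [0.5009, 0.1938, 0.2004]
ee_rot: [[-0.911, 0.413, 0.001], [0.413, 0.911, 0.001], [-0.0, 0.001, -1.0]]
contact_force: [-0.1, -0.6, -0.2]
grip_width: 0.0853
finger_force: 0.0
```

```bash
sed -i "s/<45) if/<50) if/;s/'s3':(.499,.189/'s3':(.5005,.193/" h.py; python3 -c "
from h import *
look('w6')"
```

```text
17.15 [0.5009 0.1938 0.2004] [[-0.911, 0.413, -0.0], [0.413, 0.911, 0.001]]
s1 [282.72307275  34.0358164 ] none
s2 [ 22.0116381 313.1028982] none
s3 uv [318. 177.] blob [320. 175.] [301, 157, 38, 37, 1001] world [0.4998 0.1955] tool xy mm [1.8 1. ]
s4 uv [ 38. 228.] blob [ 40. 227.] [18, 207, 44, 41, 1278] world [ 0.4293 -0.0851] tool xy mm [ -49.8 -283.7]
n1 [159.53326754 351.16694777] none
n2 uv [472. 159.] blob [467. 155.] [448, 132, 51, 52, 838] world [0.5562 0.3468] tool xy mm [ 12.8 162. ]
n4 uv [327. 302.] blob [329. 301.] [295, 271, 69, 67, 3190] world [0.6608 0.1356] tool xy mm [-169.6   12.8]
```

View pics/w6.png

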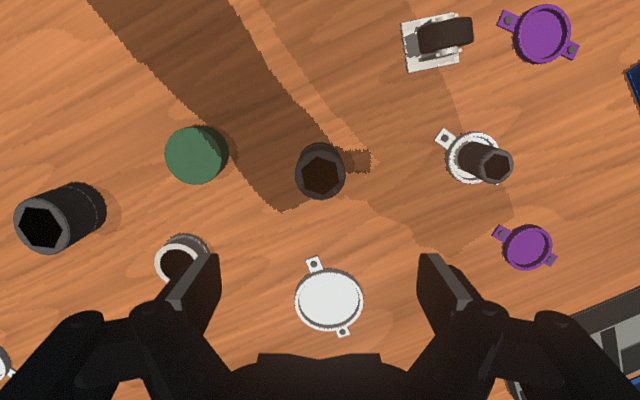

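Socket2 stands in nest2 at (470,158), and the socket3 mouth is at (320,175), below the tool. I'll grasp socket3.

send_rows:
  slide:
    - [2,1,20]
    - [0,0,45]
    - [0,0,45]
    - [0,0,45]
    - [0,0,30]
    - [0,0,17]
    - [0,0,0]
    - [0,0,0]
  spin: [0,0,0,0,0,0,0,0]
  hand: [-1,-1,-1,-1,-1,-1,-1,1]
  force: 50

```text
time_s: 18.0
position: [0.4992, 0.1956, -0.0018]
ee_rot: [[-0.911, 0.412, -0.001], [0.412, 0.911, 0.0], [0.001, -0.0, -1.0]]
contact_force: [0.3, -0.1, -0.0]
grip_width: 0.0733
finger_force: 0.0
```

send_rows:
  slide:
    - [0,0,0]
    - [0,0,0]
    - [0,0,0]
    - [0,0,0]
    - [0,0,0]
    - [0,0,0]
  spin: [0,0,0,0,0,0]
  hand: [1,1,1,1,1,1]

```text
time_s: 18.6
position: [0.5007, 0.1954, 0.0]
ee_rot: [[-0.911, 0.413, 0.004], [0.413, 0.911, 0.001], [-0.003, 0.003, -1.0]]
contact_force: [-0.9, 0.5, 7.4]
grip_width: 0.0481
finger_force: 52.4
```

send_rows:
  slide:
    - [0,0,-20]
    - [0,0,-45]
    - [0,0,-45]
    - [0,0,-45]
    - [-11,-20,-30]
    - [-22,-38,-15]
    - [-22,-38,0]
    - [-22,-38,0]
  spin: [0,0,0,0,0,0,0,0]
  hand: [1,1,1,1,1,1,1,1]

```text
time_s: 19.4
position: [0.5135, 0.0397, 0.1989]
ee_rot: [[-0.911, 0.412, 0.001], [0.412, 0.911, -0.0], [-0.001, 0.0, -1.0]]
contact_force: [1.6, -0.5, -3.9]
grip_width: 0.0476
finger_force: 53.0
```

send_rows:
  slide:
    - [-22,-38,0]
    - [-22,-38,0]
    - [-22,-38,0]
    - [-22,-38,0]
    - [-22,-38,0]
    - [-22,-38,0]
    - [-22,-38,0]
    - [-22,-38,0]
  spin: [0,0,0,0,0,0,0,0]
  hand: [1,1,1,1,1,1,1,1]

```text
time_s: 20.2
position: [0.5477, -0.31, 0.1976]
ee_rot: [[-0.911, 0.413, -0.001], [0.413, 0.911, 0.001], [0.002, 0.0, -1.0]]
contact_force: [-0.3, 0.4, -3.0]
grip_width: 0.0479
finger_force: 53.0
```

send_rows:
  slide:
    - [-22,-38,0]
    - [-12,-15,0]
    - [0,0,0]
    - [0,0,0]
    - [0,0,0]
  spin: [0,0,0,0,0]
  hand: [1,1,1,1,1]

```text
time_s: 20.7
position: [0.5571, -0.3696, 0.1978]
ee_rot: [[-0.911, 0.412, -0.001], [0.412, 0.911, 0.001], [0.002, 0.001, -1.0]]
contact_force: [0.5, 0.4, -4.1]
grip_width: 0.0475
finger_force: 53.2
```

```bash
python3 -c "
from h import *
look('w7')"
```

```text
20.7 [ 0.5571 -0.3696  0.1978] [[-0.911, 0.412, 0.002], [0.412, 0.911, 0.001]]
s2 [479.51036287  44.07801531] none
n1 uv [571. 138.] blob [563. 135.] [537, 112, 56, 51, 1068] world [ 0.6346 -0.1107] tool xy mm [ 35.9 267.7]
n3 uv [319. 170.] blob [316. 168.] [274, 134, 84, 70, 3545] world [ 0.557  -0.3721] tool xy mm [-1.2 -2.4]
```

View pics/w7.png

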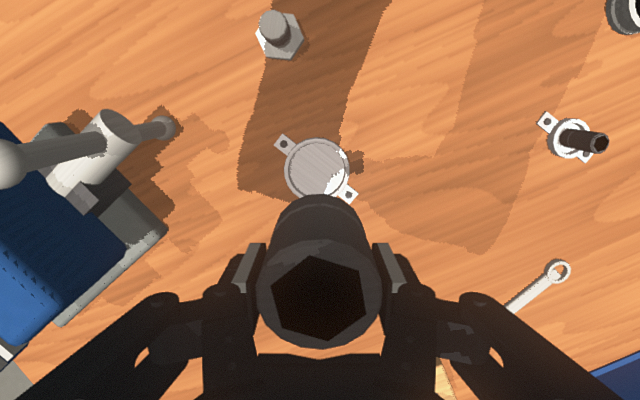

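Nest3 is at (316,168), the held socket3's mouth is at (318,297), and the vise is well clear. Lowering.

send_rows:
  slide:
    - [-2.5,-2.5,20]
    - [0,0,45]
    - [0,0,45]
    - [0,0,40]
    - [0,0,25]
    - [0,0,11]
    - [0,0,5]
    - [0,0,0]
  spin: [0,0,0,0,0,0,0,0]
  hand: [1,1,1,1,1,1,1,1]

```text
time_s: 21.55
position: [0.5594, -0.3741, 0.0082]
ee_rot: [[-0.911, 0.412, 0.001], [0.412, 0.911, -0.001], [-0.001, -0.0, -1.0]]
contact_force: [0.4, -0.1, -4.4]
grip_width: 0.0474
finger_force: 53.2
```

send_rows:
  slide:
    - [0,0,1.5]
    - [0,0,1.5]
    - [0,0,0]
    - [0,0,0]
  spin: [0,0,0,0]
  hand: [1,1,1,1]

```text
time_s: 21.95
position: [0.559, -0.3745, 0.0049]
ee_rot: [[-0.911, 0.413, 0.001], [0.413, 0.911, -0.001], [-0.001, -0.0, -1.0]]
contact_force: [-0.2, 0.4, -4.9]
grip_width: 0.0476
finger_force: 53.2
```

send_rows:
  slide:
    - [0,0,1.5]
    - [0,0,1]
    - [0,0,0]
    - [0,0,0]
  spin: [0,0,0,0]
  hand: [1,1,1,1]

```text
time_s: 22.35
position: [0.5592, -0.3746, 0.0041]
ee_rot: [[-0.911, 0.413, 0.002], [0.413, 0.911, -0.001], [-0.002, -0.0, -1.0]]
contact_force: [-4.0, 1.9, 7.6]
grip_width: 0.048
finger_force: 54.6
```

send_rows:
  slide:
    - [0,0,0]
    - [0,0,0]
    - [0,0,0]
    - [0,0,0]
    - [0,0,0]
    - [0,0,0]
    - [0,0,0]
  spin: [0,0,0,0,0,0,0]
  hand: [-1,-1,-1,-1,-1,-1,-1]

```text
time_s: 23.05
position: [0.5588, -0.3741, 0.0016]
ee_rot: [[-0.911, 0.413, -0.0], [0.413, 0.911, 0.0], [0.0, 0.0, -1.0]]
contact_force: [0.6, 0.6, 0.3]
grip_width: 0.0858
finger_force: 0.0
```

send_rows:
  slide:
    - [0,0,-20]
    - [0,0,-45]
    - [0,0,-45]
    - [0,0,-45]
    - [15,13,-25]
    - [30,26,-15]
    - [30,26,0]
    - [30,26,0]
  spin: [0,0,0,0,0,0,0,0]
  hand: [-1,-1,-1,-1,-1,-1,-1,-1]

```text
time_s: 23.85
position: [0.5005, -0.2471, 0.1975]
ee_rot: [[-0.91, 0.414, 0.002], [0.414, 0.91, -0.001], [-0.002, -0.0, -1.0]]
contact_force: [1.0, 0.5, -0.1]
grip_width: 0.0854
finger_force: 0.0
```

send_rows:
  slide:
    - [30,26,0]
    - [30,26,0]
    - [30,26,0]
    - [30,26,0]
    - [13,15,0]
    - [0,0,0]
    - [0,0,0]
    - [0,0,0]
  spin: [0,0,0,0,0,0,0,0]
  hand: [-1,-1,-1,-1,-1,-1,-1,-1]

```text
time_s: 24.65
position: [0.4295, -0.0855, 0.1969]
ee_rot: [[-0.91, 0.414, 0.001], [0.414, 0.91, -0.0], [-0.001, -0.0, -1.0]]
contact_force: [0.0, 0.1, -0.1]
grip_width: 0.0852
finger_force: 0.0
```

```bash
python3 -c "
from h import *
look('w8')"
```

```text
24.65 [ 0.4295 -0.0855  0.1969] [[-0.91, 0.414, -0.001], [0.414, 0.91, -0.0]]
s2 [257.82890707 281.41749043] none
s3 [616.99288675 126.71819119] none
s4 uv [317. 179.] blob [319. 179.] [293, 156, 53, 47, 1787] world [ 0.4292 -0.0851] tool xy mm [0.5 0.3]
n1 uv [375. 323.] blob [379. 321.] [358, 308, 45, 29, 511] world [ 0.6403 -0.098 ] tool xy mm [-196.9   75.9]
n3 [162.22481317 344.80193523] none
n4 uv [559. 264.] blob [559. 264.] [527, 233, 67, 71, 3047] world [0.6601 0.1328] tool xy mm [-119.5  294.2]
```

View pics/w8.png

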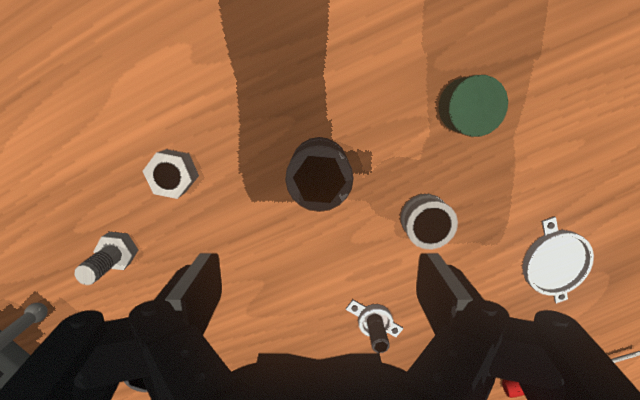

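Socket4 is at (319,178), directly below. I'll grasp it with more force.

send_rows:
  slide:
    - [0.5,0.5,20]
    - [0,0,45]
    - [0,0,45]
    - [0,0,40]
    - [0,0,30]
    - [0,0,21]
    - [0,0,0]
    - [0,0,0]
  spin: [0,0,0,0,0,0,0,0]
  hand: [-1,-1,-1,-1,-1,-1,-1,1]
  force: 70

```text
time_s: 25.5
position: [0.4286, -0.0846, -0.0043]
ee_rot: [[-0.91, 0.414, -0.001], [0.414, 0.91, 0.0], [0.001, -0.0, -1.0]]
contact_force: [0.1, -0.0, 0.5]
grip_width: 0.0733
finger_force: 0.0
```

send_rows:
  slide:
    - [0,0,0]
    - [0,0,0]
    - [0,0,0]
    - [0,0,0]
    - [0,0,0]
  spin: [0,0,0,0,0]
  hand: [1,1,1,1,1]

```text
time_s: 26.0
position: [0.4299, -0.085, -0.0029]
ee_rot: [[-0.911, 0.413, 0.003], [0.413, 0.911, -0.002], [-0.003, -0.001, -1.0]]
contact_force: [-1.1, -3.0, 6.4]
grip_width: 0.0614
finger_force: 77.1
```

send_rows:
  slide:
    - [0,0,-20]
    - [0,0,-45]
    - [0,0,-45]
    - [0,0,-45]
    - [-7,18,-30]
    - [-15,36,-15]
    - [-15,36,0]
    - [-15,36,0]
  spin: [0,0,0,0,0,0,0,0]
  hand: [1,1,1,1,1,1,1,1]

```text
time_s: 26.8
position: [0.5285, 0.0106, 0.1961]
ee_rot: [[-0.911, 0.413, 0.0], [0.413, 0.911, 0.001], [-0.0, 0.001, -1.0]]
contact_force: [0.4, -0.8, -5.4]
grip_width: 0.0619
finger_force: 79.2
```

send_rows:
  slide:
    - [-15,36,0]
    - [-15,36,0]
    - [-15,36,0]
    - [-15,36,0]
    - [-8,24,0]
    - [0,0,0]
    - [0,0,0]
    - [0,0,0]
  spin: [0,0,0,0,0,0,0,0]
  hand: [1,1,1,1,1,1,1,1]

```text
time_s: 27.6
position: [0.6581, 0.1338, 0.195]
ee_rot: [[-0.911, 0.413, -0.002], [0.413, 0.911, -0.0], [0.002, -0.001, -1.0]]
contact_force: [-0.2, -1.5, -5.5]
grip_width: 0.0617
finger_force: 79.2
```

```bash
python3 -c "
from h import *
look('w9')"
```

```text
27.6 [0.6581 0.1338 0.195 ] [[-0.911, 0.413, 0.002], [0.413, 0.911, -0.001]]
n1 uv [128. 238.] blob [133. 235.] [100, 213, 65, 44, 1084] world [ 0.6404 -0.0952] tool xy mm [ -78.9 -215.6]
n4 uv [319. 170.] blob [320. 159.] [282, 115, 79, 78, 3901] world [0.6503 0.1389] tool xy mm [8.8 1.7]
```

View pics/w9.png

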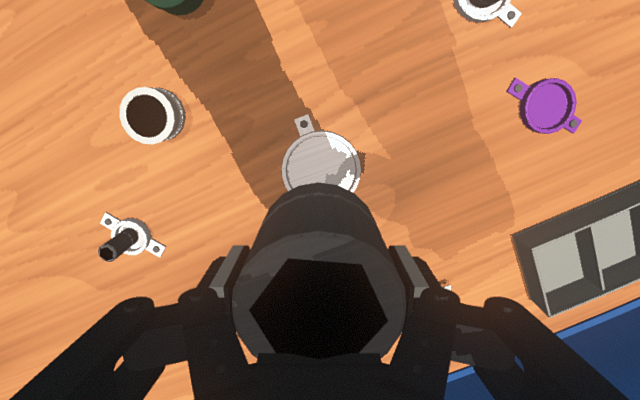

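Nest4 is at (321,~168), partly hidden by socket4, whose mouth is at (318,309). The earlier views agree on nest4 at (0.660, 0.133). Lowering.

send_rows:
  slide:
    - [-4,1,20]
    - [0,0,45]
    - [0,0,45]
    - [0,0,40]
    - [0,0,25]
    - [0,0,10]
    - [0,0,4]
    - [0,0,0]
  spin: [0,0,0,0,0,0,0,0]
  hand: [1,1,1,1,1,1,1,1]

```text
time_s: 28.45
position: [0.6641, 0.1331, 0.008]
ee_rot: [[-0.91, 0.414, 0.002], [0.414, 0.91, 0.0], [-0.001, 0.001, -1.0]]
contact_force: [0.2, -0.1, -5.2]
grip_width: 0.0623
finger_force: 79.3
```

send_rows:
  slide:
    - [0,0,1.5]
    - [0,0,1.5]
    - [0,0,0]
    - [0,0,0]
  spin: [0,0,0,0]
  hand: [1,1,1,1]

```text
time_s: 28.85
position: [0.6637, 0.1336, 0.0044]
ee_rot: [[-0.911, 0.413, 0.001], [0.413, 0.911, 0.0], [-0.001, 0.001, -1.0]]
contact_force: [0.2, 0.2, -4.7]
grip_width: 0.0618
finger_force: 79.3
```

send_rows:
  slide:
    - [1,-0.5,1.5]
    - [0,0,1.5]
    - [0,0,1]
    - [0,0,0]
    - [0,0,0]
  spin: [0,0,0,0,0]
  hand: [1,1,1,1,1]

```text
time_s: 29.35
position: [0.6621, 0.1335, 0.0012]
ee_rot: [[-0.911, 0.413, 0.001], [0.413, 0.911, 0.0], [-0.001, 0.0, -1.0]]
contact_force: [-5.4, 0.2, 6.0]
grip_width: 0.062
finger_force: 80.7
```

send_rows:
  slide:
    - [0,0,0]
    - [0,0,0]
    - [0,0,0]
    - [0,0,0]
    - [0,0,0]
    - [0,0,0]
  spin: [0,0,0,0,0,0]
  hand: [-1,-1,-1,-1,-1,-1]

```text
time_s: 29.95
position: [0.6623, 0.1334, -0.0003]
ee_rot: [[-0.911, 0.413, 0.0], [0.413, 0.911, 0.0], [0.0, 0.0, -1.0]]
contact_force: [-0.3, 1.0, -1.5]
grip_width: 0.0855
finger_force: 0.0
```

send_rows:
  slide:
    - [0,0,-20]
    - [0,0,-45]
    - [0,0,-45]
    - [0,0,-45]
    - [15,30,-30]
    - [20,40,-15]
    - [20,40,0]
    - [20,40,0]
  spin: [0,0,0,0,0,0,0,0]
  hand: [-1,-1,-1,-1,-1,-1,-1,-1]

```text
time_s: 30.75
position: [0.6563, 0.3025, 0.2013]
ee_rot: [[-0.91, 0.414, 0.003], [0.414, 0.91, 0.001], [-0.002, 0.002, -1.0]]
contact_force: [0.6, 1.2, -0.3]
grip_width: 0.0855
finger_force: 0.0
```

send_rows:
  slide:
    - [30,40,0]
    - [30,40,0]
    - [30,40,0]
    - [30,40,0]
    - [0,0,0]
    - [0,0,0]
  spin: [0,0,0,0,0,0]
  hand: [-1,-1,-1,-1,-1,-1]

```text
time_s: 31.35
position: [0.6117, 0.4978, 0.1982]
ee_rot: [[-0.912, 0.41, -0.001], [0.41, 0.912, -0.001], [0.0, -0.001, -1.0]]
contact_force: [-0.5, -1.1, 0.5]
grip_width: 0.0856
finger_force: 0.0
```

```bash
python3 - <<'E'
from h import *
a=eyes.camera("top")[130:300,130:500,::-1];b=eyes.camera("side")[120:320,170:510,::-1]
a=cv2.resize(a,(650,299),interpolation=cv2.INTER_CUBIC);b=cv2.resize(b,(510,300),interpolation=cv2.INTER_CUBIC)
o=np.zeros((599,650,3),np.uint8);o[:299]=a;o[299:,:510]=b
cv2.imwrite("pics/fin.png",o)
E
```

```text
(no output)
```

View pics/fin.png

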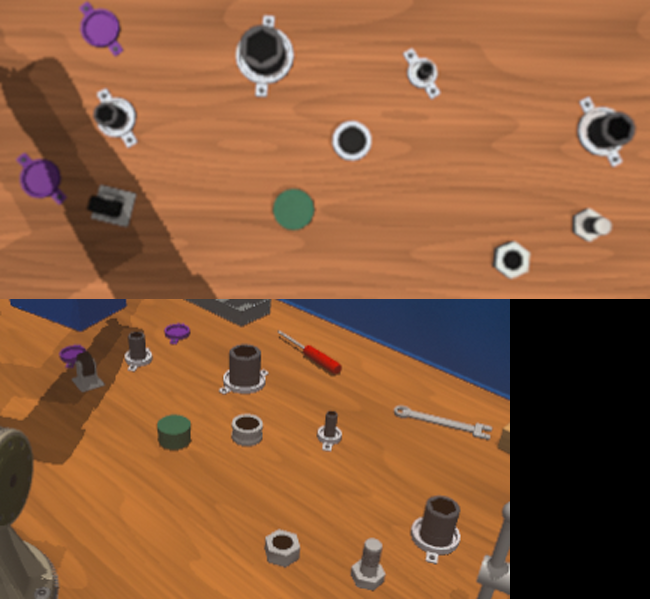

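The final view shows all four sockets standing mouth up in their own nests: socket1 at (423,72), socket2 at (110,115), socket3 at (612,130) and socket4 at (264,50). The bolt (592,225) and coupling (352,140) haven't moved, and the arm is clear of everything.

```bash
python3 -c "
from station import job_done
print(job_done())"
```

```text
the job is handed in; nothing more can be done
None
```

All four sockets are standing mouth up in the nests of their own size, the bolt and coupling were left where they were, and I handed the job in at about 31 s with the arm clear.

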